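Prop the cooling-box door with its stay

TASK

Fix the door of the small cooling box ajar at its middle setting: lift the perforated stay arm by its ball knob, swing it over the box (the door follows) and drop its middle hole over the peg on the box's top. Leave the arm lying flat with the peg standing up through the middle hole, and let go.

Things in the scene. Friction and masses are not known exactly. Their poses are not given: they have to be found in the camera images.
- cool_box: fixed aluminium box 140 deep (x), 260 wide (y), 100 mm high. Origin: bottom of its open front, centre; x to its back, y to its left, z up. Grey door, 250 wide, on a vertical hinge at x -6, y 128 mm; it swings out to -x, starts 14-29 degrees open, stays where left, is about 28 degrees open at the middle setting. The stay arm pivots on the door's top edge, 120 mm from the hinge axis
- stay_knob (a point): centre of the black 28 mm ball knob on a 12 mm stem at the stay arm's free end, 195 mm from the arm's pivot, 34 mm above the arm's underside, 138 mm above the bench with the arm level. The arm (0.1-0.25 kg) swivels freely and tips up at its pivot (height 104 mm), so the knob can be led anywhere; the ball turns freely on its stem
- middle_hole (a point): centre, at the underside, of the middle of three 28 mm round holes in the stay arm, a steel strip 44 wide, 5 thick, 210 mm long. Holes 70, 110, 150 mm from the pivot; this one is 85 mm from the knob. The arm starts level (underside at 104 mm, on its own stop), right of the peg (-y), reaching over the box to its right end; it falls back level when let go
- peg_tip (a point): top of the steel peg on a small plate on the box's top, at x 45, y 0 mm in the box's frame; 10 mm thick, round tip, 116 mm above the bench: 12 mm above the level arm's underside, 7 mm above its upper face. The arm must be tipped up to pass over it

How it is judged:
By the outcome, as a careful person would: the job done as asked, in the order asked, and still so for the second after the job is handed in, with the robot touching nothing.
It also fails if it takes over 35 s, if anything falls off the work surface, if the arm or the gripper's body presses on something with over 40 N, if the wrist force passes 120 N, or if a joint passes its speed limit or range.

ROBOT

A 6-joint arm with a two-finger parallel gripper is mounted at the origin on a cart in front of the work surface, level with it; the furniture and walls round the work are solid. World frame = base frame: x ahead of the robot, y to its left, z up, the work surface at z = 0. Lengths are in mm, angles in rad, forces in N, time in s.
With the tool pointing down it reaches from about 275 to 1000 mm from the base axis. Payload 8.4 kg.
Tool frame: the origin (TCP) lies at the very end of the fingers, on their centre line; the grasp point (between the pads) lies 19 mm behind it; z points along the fingers, y is the direction in which the jaws open and shut (so a half turn about z gives the same grasp; the last joint's range is limited). The gripper opens to 85 mm and grips with 20 to 120 N. Pads are 22 mm wide; open, the fingers measure 114 mm over their backs; the gripper's body (76 mm by 85 mm) begins 54 mm behind the grasp point. The pads swing forward as they close: fully open they stand 13 mm farther back than shut.
Start: joints at [1.24, 0.353, 1.633, -0, 1.155, -0.002], TCP at [201.816, 591.522, 231.281] pointing down, gripper open.
Joint ranges: [-2.63, 2.63], [-0.92, 2.1], [0.06, 2.66], [-1.3, 4.44], [0, 2.69], [-3.02, 3.02]. Speed limits (rad/s): [2.22, 2.22, 2.79, 3.14, 3.14, 3.14].

INTERFACE

Orientations are given as [roll, pitch, yaw] about the fixed x, y, z axes, in that order (R = Rz(yaw) Ry(pitch) Rx(roll)).
In Python, from rig import r, vision gives the robot as it stands.
- The arm moves only by the tool move_arm, never from a script. Its argument "series" is text: rows parted by semicolons, each of 7 numbers parted by spaces: the closure, from -1 (fully open) to 1 (shut), then the shift along the tool's x, y, z in units of 40 mm (1.0 is 40 mm), then the turn, a rotation vector about the tool's x, y, z in degrees. In form: grip tx ty tz ax ay az; .... A call has 1 to 20 rows; each row shifts and turns the pose as measured when the row begins, along the tool's axes as they then stand; what a row does not reach is not made up. A row lasts 1/8 s, in which the tool goes at most 62.5 mm and 10.7 degrees, less where a joint would pass 70% of its speed; a pose out of reach is approached as far as the arm can. A call is refused whole if a number of a shift passes 1 or a number of a turn 10.7, either way. A call with a gripper value outside its range is refused whole. The fingers move at their own pace and stop on an object; "grip_force" is the grip in N (left out, the last holds). Time passes only in rows, so rows that do not move let the fingers close. It gives the time, the measured TCP pose, the force and the opening at its end, in the units of the state.
- r.sense(): the state, without advancing time (a new reading comes with each control period).
- vision.grab_frame(name): name is "side" or "top" or "wrist"; returns the picture (480x640x3 uint8, red, green, blue); there is no depth.
- vision.camera_params(name): a dict with "fx", "fy", "cx", "cy" (pixels), "k1" (the pictures are not rectified: a ray, as slopes to the right and down, at radius r is drawn at 1 + k1 r^2 times it, then the intrinsics apply), "position" and "rotation" of the camera in the world. Camera axes: x right, y up, looking along -z (the intrinsics and any distortion apply to the point x, -y, -z); pixel columns grow to the right and rows downward; lengths in mm; the calibration is good to about 2 mm. A picture is of the moment at which its call begins: read the wrist's pose just before it. camera_params takes no time and is no camera call; for the wrist camera it gives the pose at the moment of the call.
- r.sign_off(): hands the job in, once; it reports no verdict.
The state is a dict: "clock": time; "qpos": joint angles; "qvel": joint speeds; "joint_efforts": joint torques, N m; "eef_pos": TCP position; "tcp_rot": TCP orientation; "contact_force": force on the tool from outside, world axes, zero at the start; "wrist_torque": the same for the moment, N m; "opening": opening from 0.0 (shut) to 1.0 (fully open).
Only numpy, scipy, OpenCV 4.12 (cv2) and the standard library are available. Lean on these libraries where they do the work, as an engineer would, in place of code of your own. Each camera call takes 0.05 s, during which the arm holds its last target. There are 200 camera calls.

## Working session

There is one attempt and no reset: what is moved stays moved. The work goes in short steps, Python scripts to look and compute and a tool call to move; the robot and the scene stay as the last step left them, time stands still between calls to the robot, and variables do not carry over. Pictures are saved under pics/ and viewed, about 8 in all and at most 12, crops included, and the job is handed in when it is done.

Besides the shell and the picture viewer there is one more tool, called after "Request:" as name(argument=value, ...), one argument or row to a line, values as JSON. move_arm: Moves the arm, as the interface text tells. Its arguments: {"type":"object","properties":{"series":{"type":"string"},"grip_force":{"type":"number"}},"required":["series"]}

```bash
mkdir -p pics; ls
python3 - <<'E'
from rig import r, vision
import cv2
s=r.sense();print(s)
for n in("top","side"):
    cv2.imwrite(f"pics/{n}0.png",vision.grab_frame(n)[:,:,::-1]);print(n,vision.camera_params(n))
E
```

```text
pics
{'clock': 0.0, 'qpos': array([ 1.23959530e+00,  3.53643520e-01,  1.63416261e+00,  2.05221729e-05,
        1.15520792e+00, -2.41355516e-03]), 'qvel': array([ 0.00031676,  0.00093241,  0.00010398,  0.00089799, -0.00065672,
        0.00021819]), 'joint_efforts': array([ 2.46448178e-05, -6.05251765e+01, -3.42066979e+01,  1.01826304e-04,
        9.26454115e-03,  1.31368461e-05]), 'eef_pos': array([201.65058146, 591.05229832, 230.55239593]), 'tcp_rot': array([-3.14017131e+00, -2.21940676e-05,  2.81279687e+00]), 'contact_force': array([ 0.47929192, -0.01180272,  0.19053297]), 'wrist_torque': array([ 0.02523855, -0.03227259,  0.01005577]), 'opening': 0.9958114030012061}
top {'fx': 506.00410760671235, 'fy': 506.00410760671235, 'cx': 317.06811672769817, 'cy': 237.24743207478076, 'k1': -0.012515321857299689, 'position': array([ 330.6754749 , -144.33810565,  951.03473679]), 'rotation': array([ 0.23396859,  0.00340866, -1.48141121])}
side {'fx': 462.23689940990937, 'fy': 462.23689940990937, 'cx': 322.7230626373956, 'cy': 243.89267415783735, 'k1': 0.007137873879455727, 'position': array([524.88994821, 635.94815374, 515.00208161]), 'rotation': array([ 1.11295795,  0.01140491, -3.1322338 ])}
```

View pics/top0.png

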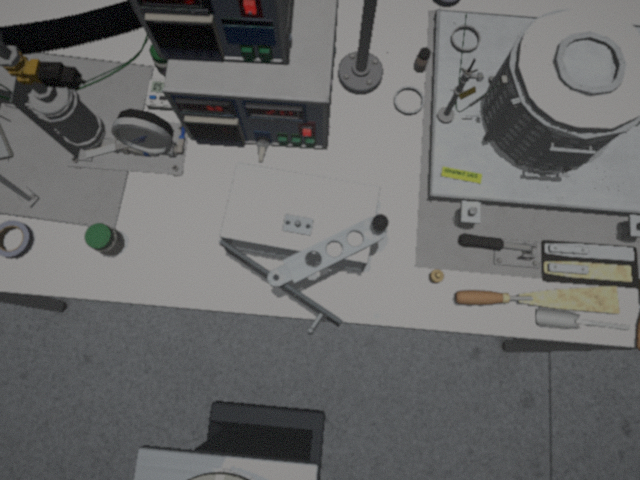

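View pics/side0.png

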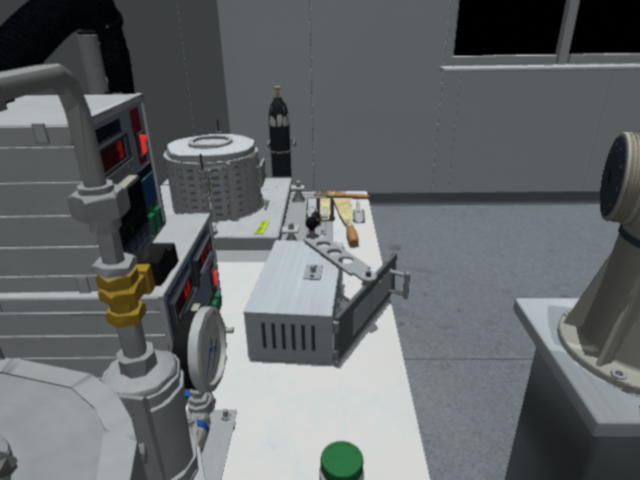

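Top view: knob about (380,223), arm pivot about (276,279), peg plate about (297,224). Side view: knob (312,222), plate (313,271). I'll enlarge both.

Run:
```python
import cv2,numpy as np
a=cv2.imread("pics/top0.png")[160:310,210:410]; b=cv2.imread("pics/side0.png")[190:370,240:420]
cv2.imwrite("pics/ct.png",cv2.resize(a,None,fx=4,fy=4,interpolation=cv2.INTER_CUBIC))
cv2.imwrite("pics/cs.png",cv2.resize(b[:130],None,fx=4,fy=4,interpolation=cv2.INTER_CUBIC))
```

```text
(no output)
```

View pics/ct.png

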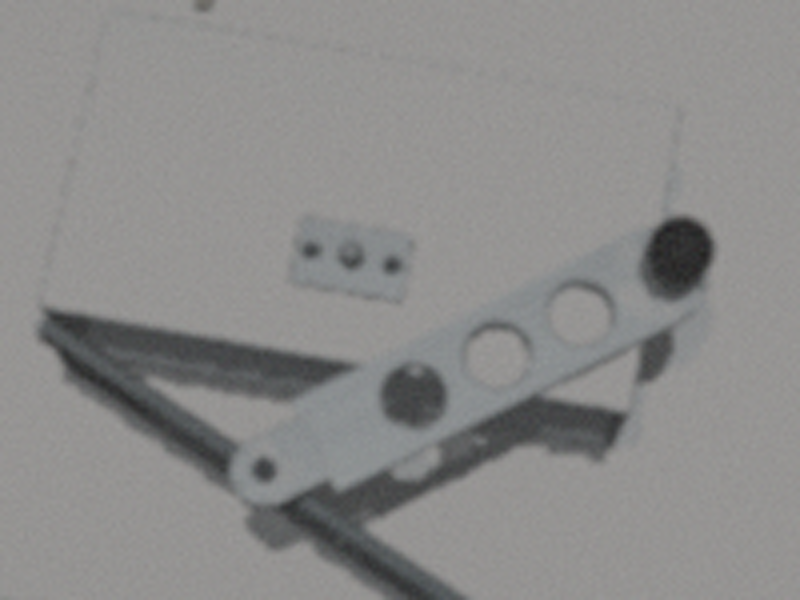

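View pics/cs.png

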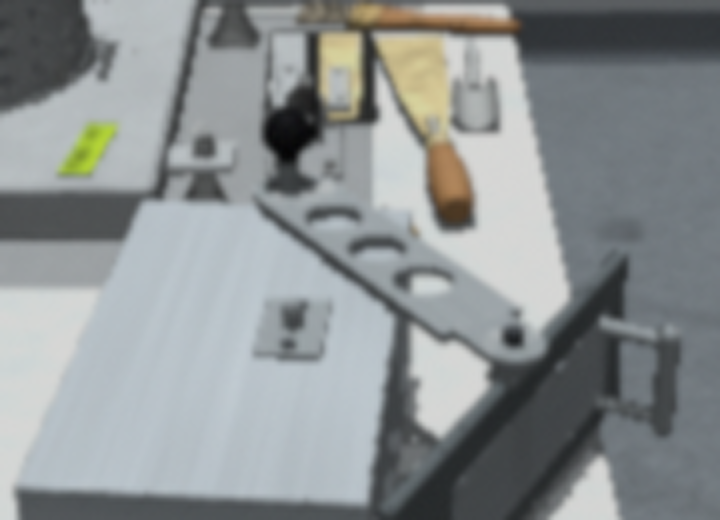

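Top crop: knob centre (680,250), peg tip (350,253), holes (414,396), (497,355), (581,313), pivot (263,470), box top corners (108,12), (682,105), (628,412), (45,310). Side crop: knob (289,132), peg tip (293,308).

```bash
cat > h.py <<'E'
import numpy as np, cv2
from scipy.spatial.transform import Rotation as Ro
from rig import r, vision
def ray(n,px,p=None):
    p=p or vision.camera_params(n)
    K=np.array([[p['fx'],0,p['cx']],[0,p['fy'],p['cy']],[0,0,1]])
    u,v=cv2.undistortPoints(np.array([[px]],float),K,np.array([p['k1'],0,0,0]))[0,0]
    d=Ro.from_euler('xyz',p['rotation']).apply([u,-v,-1]); return np.array(p['position']),d/np.linalg.norm(d)
def onz(n,px,z,p=None):
    o,d=ray(n,px,p); return o+d*(z-o[2])/d[2]
def cross(a,b):
    (o,d),(q,e)=a,b
    t=np.linalg.lstsq(np.c_[d,-e],q-o,rcond=None)[0]
    A,B=o+d*t[0],q+e*t[1]; return (A+B)/2,np.linalg.norm(A-B)
E
python3 - <<'E'
from h import *
np.set_printoptions(precision=1,suppress=True)
T=lambda x,y:(210+x/4-.4,160+y/4-.4); S=lambda x,y:(240+x/4-.4,190+y/4-.4)
for n,c,z in[("knob",(680,250),138),("peg",(350,253),116),("h1",(414,396),109),("h2",(497,355),109),("h3",(581,313),109),("piv",(263,470),113),("TL",(108,12),100),("TR",(682,105),100),("BR",(628,412),100),("BL",(45,310),100),("s1",(312,249),104),("s2",(392,264),104)]:
    print(n,onz("top",T(*c),z))
print("side knob",onz("side",S(289,132),138),cross(ray("top",T(680,250)),ray("side",S(289,132))))
print("side peg",onz("side",S(293,308),115),cross(ray("top",T(350,253)),ray("side",S(293,308))))
E
```

```text
knob [ 558.4 -225.6  138. ]
peg [550.8 -87.5 116. ]
h1 [ 492.7 -120.2  109. ]
h2 [ 513.5 -153.7  109. ]
h3 [ 535. -188.  109.]
piv [455.  -60.3 113. ]
TL [656.8  32.8 100. ]
TR [ 635.6 -226.2  100. ]
BR [ 495.6 -211.6  100. ]
BL [518.   42.6 100. ]
s1 [554.3 -70.1 104. ]
s2 [ 550.7 -105.3  104. ]
side knob [ 559.4 -227.5  138. ] (array([ 558.8, -225.6,  138.7]), np.float64(1.1158371558815137))
side peg [553.8 -84.5 115. ] (array([552.8, -87.4, 113.1]), np.float64(2.3240596885498275))
```

```bash
cat >> h.py <<'E'
def go(p):
    s=r.sense(); R=Ro.from_euler('xyz',s['tcp_rot'])
    d=(np.array(p)-s['eef_pos']); print('t%.2f'%s['clock'],'tcp',s['eef_pos'].round(1),'rot',np.degrees(s['tcp_rot']).round(1),'F',s['contact_force'].round(1),'open %.2f'%s['opening'],'-> units',(R.inv().apply(d)/40).round(2))
E
python3 - <<'E'
from h import *
np.set_printoptions(precision=1,suppress=True)
for c in((327,148),(188,143),(330,95)):print(c,[onz("top",c,z) for z in(0,60,120,200)])
go([558.5,-226,230])
E
```

```text
(327, 148) [array([ 742.3, -124.3,    0. ]), array([ 716.3, -125.6,   60. ]), array([ 690.4, -126.8,  120. ]), array([ 655.7, -128.5,  200. ])]
(188, 143) [array([728.6, 157.2,   0. ]), array([703.5, 138.2,  60. ]), array([678.4, 119.1, 120. ]), array([644.9,  93.8, 200. ])]
(330, 95) [array([ 860.4, -120.5,    0. ]), array([ 827., -122.,   60.]), array([ 793.6, -123.5,  120. ]), array([ 749. , -125.5,  200. ])]
t0.10 tcp [201.7 591.1 230.7] rot [-179.9    0.   161.2] F [-0.2 -0.1  0.5] open 1.00 -> units [-15.  -16.4   0. ]
```

Request:
move_arm(
  series="-1 -0.88 -0.96 0 0 0 0;-1 -0.88 -0.96 0 0 0 0;-1 -0.88 -0.96 0 0 0 0;-1 -0.88 -0.96 0 0 0 0;-1 -0.88 -0.96 0 0 0 0;-1 -0.88 -0.96 0 0 0 0;-1 -0.88 -0.96 0 0 0 0;-1 -0.88 -0.96 0 0 0 0;-1 -0.88 -0.96 0 0 0 0;-1 -0.88 -0.96 0 0 0 0;-1 -0.88 -0.96 0 0 0 0;-1 -0.88 -0.96 0 0 0 0;-1 -0.88 -0.96 0 0 0 0;-1 -0.88 -0.96 0 0 0 0;-1 -0.88 -0.96 0 0 0 0;-1 -0.88 -0.96 0 0 0 0;-1 0 0 0 0 0 9;-1 0 0 0 0 0 9",
)

```text
clock: 2.35
eef_pos: [544.7, -198.2, 227.8]
tcp_rot: [-3.139, -0.0, 2.492]
contact_force: [-0.1, 0.7, 0.7]
opening: 1.0
```

Run:
```python
from h import *
go([558.5,-226,230]); p=vision.camera_params("wrist"); print(p)
cv2.imwrite("pics/w1.png",vision.grab_frame("wrist")[:,:,::-1])
```

```text
t2.35 tcp [ 544.7 -198.2  227.8] rot [-179.9   -0.   142.8] F [-0.1  0.7  0.7] open 1.00 -> units [-0.7  -0.35 -0.05]
{'fx': 338.3390530088678, 'fy': 338.3390530088678, 'cx': 319.845464697121, 'cy': 245.24823534467413, 'k1': -0.05581922660799865, 'position': array([ 485.42098065, -152.36769876,  370.93390804]), 'rotation': array([-0.29975371,  0.00258862,  0.92053055])}
```

View pics/w1.png

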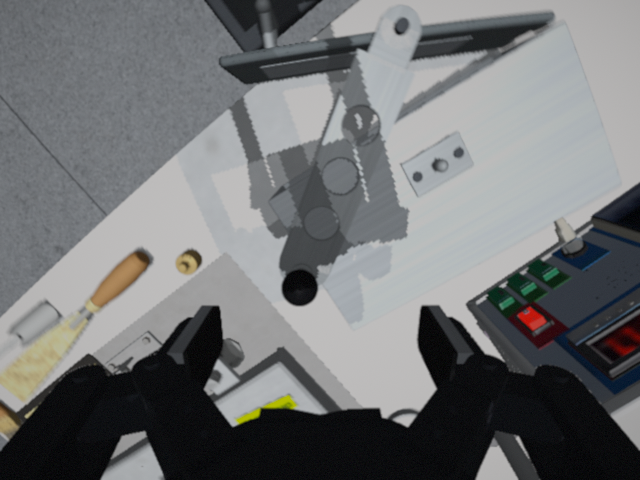

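Wrist view: knob (299,287), peg tip (440,164), pivot screw (402,26), middle hole (341,176).

Run:
```python
from h import *
for c,z in(((299,287),138),((440,164),116),((402,26),113),((341,176),109)):print(onz("wrist",c,z).round(1))
go([558.5,-226,175])
```

```text
[ 558.9 -228.9  138. ]
[552.3 -91.7 116. ]
[459.1 -61.5 113. ]
[ 515.6 -155.4  109. ]
t2.40 tcp [ 544.8 -198.2  227.9] rot [-179.9   -0.   142.4] F [ 0.4 -0.7  0.9] open 1.00 -> units [-0.7  -0.34  1.32]
```

Request:
move_arm(
  series="-1 -0.72 -0.34 0 0 0 0;-1 0 0 0.9 0 0 0;-1 0 0 0.9 0 0 0;-1 0 0 0.6 0 0 0;-1 0 0 0.3 0 0 0;-1 0 0 0 0 0 0",
)

```text
clock: 3.15
eef_pos: [559.4, -226.9, 116.7]
tcp_rot: [-3.139, -0.0, 2.499]
contact_force: [0.4, 1.3, -0.0]
opening: 1.001
```

Run:
```python
from h import *
go([558.7,-227.3,119.5])
```

```text
t3.15 tcp [ 559.4 -226.9  116.7] rot [-179.9   -0.   143.2] F [ 0.4  1.3 -0. ] open 1.00 -> units [ 0.01 -0.02 -0.07]
```

Request:
move_arm(
  series="1 0 0 -0.07 0 0 0;1 0 0 0 0 0 0;1 0 0 0 0 0 0;1 0 0 0 0 0 0;1 0 0 0 0 0 0;1 0 0 0 0 0 0;1 0 0 0 0 0 0;1 0 0 0 0 0 0",
  grip_force=45,
)

```text
clock: 4.15
eef_pos: [561.2, -227.4, 123.0]
tcp_rot: [-3.14, 0.004, 2.5]
contact_force: [0.3, 0.2, -0.7]
opening: 0.298
```

```bash
cat >> h.py <<'E'
H=np.array([512.,42.4])   # hinge
def tcp_for(door_piv,az,th):
    """TCP for arm pivot (xy), azimuth deg, tip-up deg"""
    a,t=np.radians([az,th]); rr=195*np.cos(t)-34*np.sin(t)
    return np.array([door_piv[0]+rr*np.cos(a),door_piv[1]+rr*np.sin(a),104+195*np.sin(t)+34*np.cos(t)-19])
E
python3 - <<'E'
from h import *
s=r.sense();tc=s['eef_pos'];go(tc)
# start pivot from knob (at tcp), az -58
a=np.radians(-58.0);P0=tc[:2]-195*np.array([np.cos(a),np.sin(a)]);print('P0',P0.round(1))
hub=np.array([507.3,-85.7]);b=np.radians(-4.8);X=np.array([np.cos(b),np.sin(b)]);Y=np.array([-X[1],X[0]])
H=hub-6*X+128*Y; peg=hub+45*X; L=np.linalg.norm(P0-H);print('H',H.round(1),'L',L,'peg',peg)
# target pivot: 120 from H, 110 from peg
from scipy.optimize import fsolve
P1=fsolve(lambda p:[np.linalg.norm(p-H)-120,np.linalg.norm(p-peg)-110],P0);az1=np.degrees(np.arctan2(*(peg-P1)[::-1]));print('P1',P1,az1)
R=Ro.from_euler('xyz',s['tcp_rot']);c=tc
z0=tc[2]-119
for f,th in[(0,0),(0,4),(0,8),(0,12)]+[(i/8,12) for i in range(1,9)]+[(1,8),(1,4),(1,0)]:
    n=tcp_for(P0+f*(P1-P0),-58+f*(az1+58),th)+[0,0,z0]; print(f,th,n.round(1),(R.inv().apply(n-c)/40).round(2)); c=n
E
```

```text
t4.15 tcp [ 561.2 -227.4  123. ] rot [-179.9    0.2  143.3] F [ 0.3  0.2 -0.7] open 0.30 -> units [0. 0. 0.]
P0 [457.9 -62.1]
H [512.   42.4] L 117.6459586917226 peg [552.14217867 -89.46550295]
P1 [446.65674737 -58.27537977] -16.47198991744078
0 0 [ 561.2 -227.4  123. ] [0. 0. 0.]
0 4 [ 559.7 -225.   136.5] [ 0.06  0.03 -0.34]
0 8 [ 557.7 -221.8  149.8] [ 0.09  0.03 -0.33]
0 12 [ 555.2 -217.8  162.8] [ 0.11  0.04 -0.33]
0.125 12 [ 567.5 -207.9  162.8] [-0.1   0.38 -0.  ]
0.25 12 [ 578.9 -196.8  162.8] [-0.06  0.39 -0.  ]
0.375 12 [ 589.2 -184.6  162.8] [-0.02  0.4  -0.  ]
0.5 12 [ 598.5 -171.3  162.8] [ 0.01  0.4  -0.  ]
0.625 12 [ 606.5 -157.2  162.8] [ 0.05  0.4  -0.  ]
0.75 12 [ 613.3 -142.2  162.8] [ 0.09  0.4  -0.  ]
0.875 12 [ 618.8 -126.6  162.8] [ 0.13  0.39 -0.  ]
1.0 12 [ 622.8 -110.4  162.8] [ 0.16  0.38 -0.  ]
1 8 [ 627.3 -111.7  149.8] [-0.11  0.04  0.33]
1 4 [ 630.9 -112.8  136.5] [-0.09  0.03  0.33]
1 0 [ 633.7 -113.6  123. ] [-0.07  0.03  0.34]
```

The pads sit about 6 mm above the ball's centre because they stand farther back when part open. I'll reopen, lower and grip again.

Request:
move_arm(
  series="0 0 0 0 0 0 0;0 0 0 0 0 0 0;0 -0.04 0 0.1 0 0 0;0 0 0 0.12 0 0 0;0 0 0 0 0 0 0",
)

```text
clock: 4.78
eef_pos: [562.5, -228.6, 113.3]
tcp_rot: [-3.14, 0.004, 2.5]
contact_force: [-0.5, -0.1, -0.0]
opening: 0.502
```

Run:
```python
from h import *
go([559.3,-227.2,115])
```

```text
t4.78 tcp [ 562.5 -228.6  113.3] rot [-179.9    0.2  143.3] F [-0.5 -0.1 -0. ] open 0.50 -> units [ 0.08 -0.02 -0.04]
```

Request:
move_arm(
  series="0 0.08 -0.02 -0.03 0 0 0;1 0 0 0 0 0 0;1 0 0 0 0 0 0;1 0 0 0 0 0 0;1 0 0 0 0 0 0;1 0 0 0 0 0 0",
)

```text
clock: 5.52
eef_pos: [559.2, -227.1, 114.8]
tcp_rot: [-3.141, 0.004, 2.5]
contact_force: [-0.5, 0.5, 0.4]
opening: 0.304
```

Run:
```python
from h import *
go([559.3,-227.2,115])
```

```text
t5.53 tcp [ 559.2 -227.1  114.8] rot [-179.9    0.2  143.3] F [-0.5  0.5  0.4] open 0.30 -> units [-0.   -0.   -0.01]
```

Request:
move_arm(
  series="1 0.06 0.03 -0.34 0 0 0;1 0.09 0.03 -0.33 0 0 0;1 0.11 0.04 -0.33 0 0 0;1 0 0 0 0 0 0",
)

```text
clock: 6.02
eef_pos: [552.9, -216.8, 158.1]
tcp_rot: [-3.141, 0.005, 2.5]
contact_force: [0.5, 0.2, -2.3]
opening: 0.297
```

Run:
```python
from h import *
go([553.5,-217.5,154.6])
im=vision.grab_frame("side")[190:330,240:420,::-1]
cv2.imwrite("pics/s2.png",cv2.resize(im,None,fx=4,fy=4,interpolation=cv2.INTER_CUBIC))
```

```text
t6.03 tcp [ 552.9 -216.8  158.1] rot [-179.9    0.3  143.3] F [ 0.5  0.2 -2.3] open 0.30 -> units [-0.02 -0.    0.09]
```

View pics/s2.png

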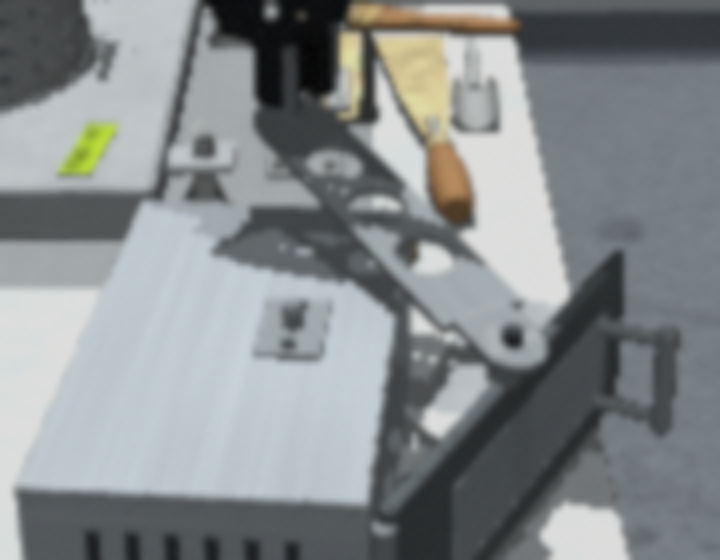

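The arm is tipped up about 12° with its knob in the grip, and the door hasn't moved. Now the swing.

Request:
move_arm(
  series="1 -0.1 0.38 0 0 0 0;1 -0.06 0.39 0 0 0 0;1 -0.02 0.4 0 0 0 0;1 0.01 0.4 0 0 0 0;1 0 0 0 0 0 0",
)

```text
clock: 6.7
eef_pos: [599.6, -166.5, 156.3]
tcp_rot: [-3.141, 0.004, 2.501]
contact_force: [-0.7, 0.6, -1.6]
opening: 0.299
```

Run:
```python
from h import *
go([598,-171.3,157]);go([622.3,-110.4,157])
```

```text
t6.70 tcp [ 599.6 -166.5  156.3] rot [-180.     0.2  143.3] F [-0.7  0.6 -1.6] open 0.30 -> units [-0.04 -0.12 -0.02]
t6.70 tcp [ 599.6 -166.5  156.3] rot [-180.     0.2  143.3] F [-0.7  0.6 -1.6] open 0.30 -> units [ 0.38  1.46 -0.02]
```

Request:
move_arm(
  series="1 0.05 0.37 -0.02 0 0 0;1 0.08 0.36 0 0 0 0;1 0.12 0.36 0 0 0 0;1 0.13 0.35 0 0 0 0;1 0 0 0 0 0 0",
)

```text
clock: 7.32
eef_pos: [622.8, -106.9, 156.9]
tcp_rot: [-3.14, 0.003, 2.501]
contact_force: [-0.1, -0.6, -2.1]
opening: 0.299
```

Run:
```python
from h import *
go([622.3,-110.4,157])
im=vision.grab_frame("top")[160:310,210:410,::-1]
cv2.imwrite("pics/t3.png",cv2.resize(im,None,fx=4,fy=4,interpolation=cv2.INTER_CUBIC))
```

```text
t7.33 tcp [ 622.8 -106.9  156.9] rot [-179.9    0.2  143.3] F [-0.1 -0.6 -2.1] open 0.30 -> units [-0.04 -0.08 -0.  ]
```

View pics/t3.png

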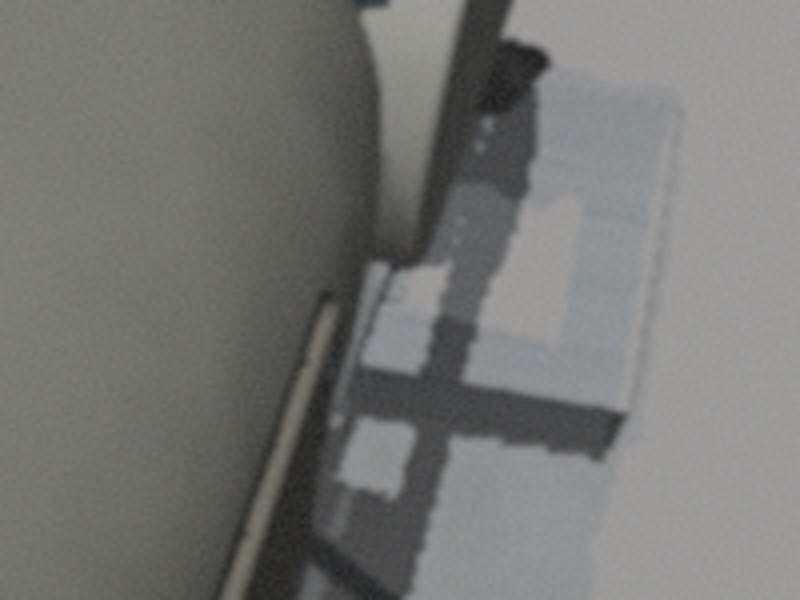

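The robot's forearm hides the stay arm from the top camera. I'll use the side and wrist views together.

Run:
```python
from h import *
a=vision.grab_frame("wrist")[:300,200:600,::-1]; p=vision.camera_params("wrist"); print(p['position'],p['rotation'])
b=vision.grab_frame("side")[190:330,240:440,::-1]
a=cv2.resize(a,(400,300)); b=cv2.resize(b,(400,280),interpolation=cv2.INTER_CUBIC)
cv2.imwrite("pics/ws4.png",cv2.resize(np.vstack([a,b]),None,fx=1,fy=1))
c=np.hstack([cv2.resize(a,(400,300)),np.vstack([b,np.zeros((20,400,3),np.uint8)])]);cv2.imwrite("pics/ws4.png",c)
```

```text
[562.33077707 -62.50613376 299.7697616 ] [-0.30303771  0.00183963  0.92893653]
```

View pics/ws4.png

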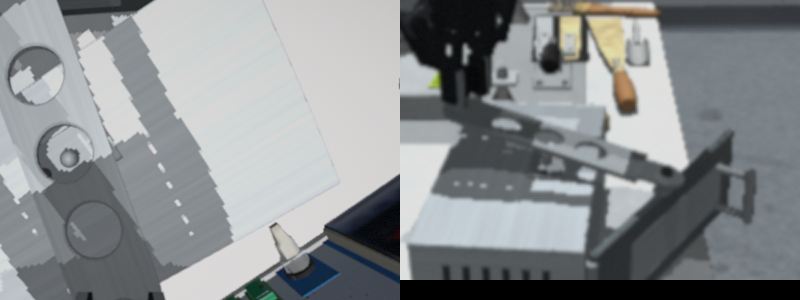

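Wrist crop: middle hole centre (65,152), peg tip (69,157) seen through it, outer holes (36,76) and (94,229). I'll turn these into positions.

Run:
```python
from h import *
t=np.radians(12);z=lambda d:104+d*np.sin(t)+5*np.cos(t)
h=[onz("wrist",(200+c[0],c[1]),z(d)) for c,d in(((36,76),70),((65,152),110),((94,229),150))]
for q in h:print(q.round(1))
print('peg',onz("wrist",(269,157),116).round(1))
v=(h[2]-h[0])[:2];az=np.arctan2(v[1],v[0]);print('az',np.degrees(az),'pitch holes',np.linalg.norm(v)/80)
u=v/np.linalg.norm(v)
piv=h[1][:2]-u*(110*np.cos(t)-5*np.sin(t)); lev=piv+u*110; print('piv',piv.round(1),'level hole',lev.round(1))
```

```text
[514.  -77.4 123.4]
[550.6 -87.5 131.8]
[587.9 -98.1 140.1]
peg [552.8 -89.8 116. ]
az -15.670319704884779 pitch holes 0.9592219928134302
piv [448.  -58.7] level hole [553.9 -88.5]
```

Request:
move_arm(
  series="1 -0.11 0.02 0.33 0 0 0;1 -0.09 0.0 0.33 0 0 0;1 0 0 0 0 0 0",
)

```text
clock: 7.85
eef_pos: [629.0, -114.1, 128.2]
tcp_rot: [-3.139, 0.002, 2.499]
contact_force: [-1.4, 0.1, -1.2]
opening: 0.298
```

Run:
```python
from h import *
go([634.5,-112,115])
```

```text
t7.85 tcp [ 629.  -114.1  128.2] rot [-1.799e+02  1.000e-01  1.432e+02] F [-1.4  0.1 -1.2] open 0.30 -> units [-0.08  0.13  0.33]
```

Request:
move_arm(
  series="1 -0.06 0.07 0.15 0 0 0;1 -0.03 0.05 0.14 0 0 0;1 0 0 0 0 0 0",
)

```text
clock: 8.22
eef_pos: [635.0, -112.5, 115.6]
tcp_rot: [-3.139, 0.001, 2.498]
contact_force: [-1.3, 1.0, 1.6]
opening: 0.304
```

Run:
```python
from h import *
go([634.5,-112,115])
a=vision.grab_frame("wrist")[:300,200:600,::-1]; b=vision.grab_frame("side")[200:320,290:450,::-1]
cv2.imwrite("pics/ws5.png",np.hstack([a,cv2.resize(b,(400,300),interpolation=cv2.INTER_CUBIC)]))
```

```text
t8.22 tcp [ 635.  -112.5  115.6] rot [-1.798e+02  1.000e-01  1.431e+02] F [-1.3  1.   1.6] open 0.30 -> units [0.02 0.   0.02]
```

View pics/ws5.png

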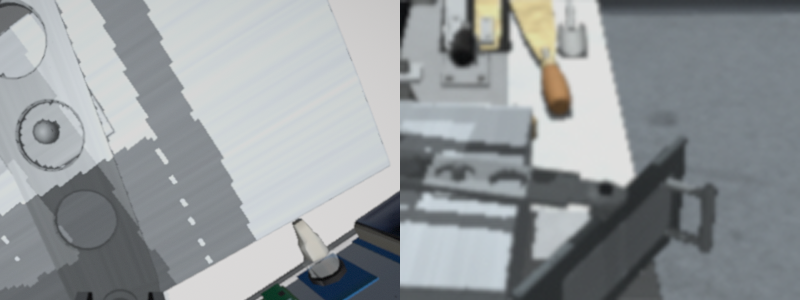

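The peg stands inside the middle hole, at (47,131) in a ring centred about (50,133), and the arm is level. I'll let go and back straight up.

Request:
move_arm(
  series="-1 0 0 0 0 0 0;-1 0 0 0 0 0 0;-1 0 0 0 0 0 0;-1 0 0 0 0 0 0;-1 0 0 -0.4 0 0 0;-1 0 0 -0.8 0 0 0;-1 0 0 -0.9 0 0 0;-1 0 0 -0.9 0 0 0;-1 0 0 0 0 0 0",
)

```text
clock: 9.45
eef_pos: [636.0, -112.4, 245.3]
tcp_rot: [-3.141, 0.006, 2.498]
contact_force: [-0.1, 0.2, -0.0]
opening: 1.0
```

Run:
```python
from h import *
go([634.5,-112,115])
a=vision.grab_frame("wrist")[:300,150:550,::-1]; b=vision.grab_frame("side")[200:320,270:430,::-1]
cv2.imwrite("pics/ws6.png",np.hstack([a,cv2.resize(b,(400,300),interpolation=cv2.INTER_CUBIC)]))
```

```text
t9.45 tcp [ 636.  -112.4  245.3] rot [-180.     0.3  143.1] F [-0.1  0.2 -0. ] open 1.00 -> units [ 0.05 -0.01  3.26]
```

View pics/ws6.png

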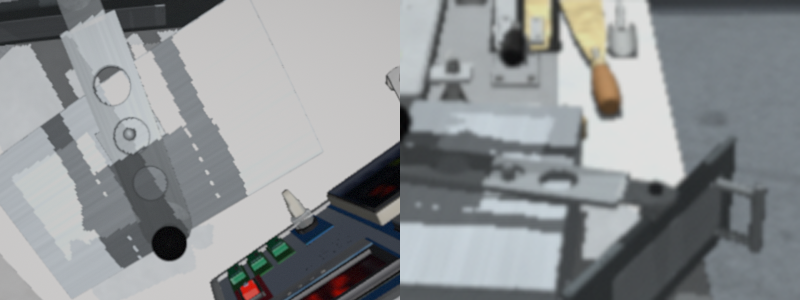

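The arm lies flat with the peg (128,134) up through the middle of its three holes. The gripper is open and well clear above the knob (169,243).

```bash
python3 -c "
from rig import r
print(r.sign_off())"
```

```text
the job is handed in; nothing more can be done
None
```

The stay arm now lies flat with the peg standing up through its middle hole, so the door is held ajar at its middle setting. I gripped the knob, tipped the arm up about 12°, swung it over the box with the door following, lowered it onto the peg, let go and backed straight up.

- **Final checks:** The last wrist and side pictures show the peg through the middle hole and the arm level. The gripper was fully open about 130 mm above its release height, and the force on it read about 0. I handed in just after 9.5 s on the clock.
- **Forces:** Every wrist force reading stayed within about 3 N.
- **First grip:** It closed too high on the ball and was pushed up a few mm, so I opened, lowered and gripped again before lifting.
- **Disagreements:** The top and wrist cameras differed by 3–4 mm on positions, which is well inside the hole's 9 mm clearance. The top camera's view was blocked by the robot's own arm during the swing, so I placed the hole using the wrist and side views.

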